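# Lay the tongued floor board of a display plinth

### The job

Pull the red-topped stop dowel up out of its socket in the wooden display plinth and stand it in the white pot. Then push the sloping floor board forward so that its tongue slips under the lip of the fixed floor while its tail is still raised, and press the tail down past the brass catch until the board lies flat and locked. Leave the jar of green paint where it stands, and keep the pot upright.

Things in the scene. Friction and masses are not known exactly. Their poses are not given: they have to be found in the camera images.
- plinth: Fixed plywood display plinth, 182 long (x) x 118 mm wide (y). Origin: on the table under the middle of the groove's mouth; x level, into the groove (the way the board is pushed), z up. Pocket floor 20 mm above the table. Cheeks beyond y +-43.5 mm rise 36 mm above the table. A blue foam ruin, up to 72 mm above the table, stands at x 25 to 47, y 5 to 55 mm
- lip (a point): Middle of the lip's upper front edge, at the groove's mouth (plinth x 0, 36 mm above the table). The fixed floor behind it is 50 mm long; under the lip the groove is 8 mm high above the pocket floor and 13 mm deep
- rail (a point): Middle of the top edge, facing the pocket, of the tail rail: plinth x -113.5 mm, 48 mm above the table. The rail is 18 mm thick (towards -x) and as wide as the plinth
- socket (a point): Mouth of the dowel's socket, in the pocket floor (plinth x -13 mm): a round hole 14 mm wide, 18 mm deep
- nose (a point): Nose of the brass catch, 40 mm wide, 5.5 mm out from the rail's pocket face, 38 mm above the table; it slides back into the rail against a spring of 2 N or less. Its upper side slopes from the rail's top down to the nose: a board pushed fully forward rests its tail there; 3 to 15 N down on the tail makes the catch yield and spring back over the board
- board: Loose planked board, about 0.11 kg: body 110 x 80 x 16 mm, plus a full-width tongue 12 long, 5 thick, flush with the underside. Origin: middle of the tongue's lower front edge; x forward, z out of the top face (body at x -122 to -12 mm). Starts sloping some 19 degrees, tongue on the pocket floor about 31 mm before the groove, tail on the rail. Locked: level, origin 8 to 12 mm inside the groove
- board_tail (a point): Middle of the upper tail edge of the board (x -122, z 16 mm in the board's frame)
- dowel: Loose round stop dowel, 12 mm in diameter, 120 mm long, 20 g, red at the top; it stands upright and loose in its socket. Origin: centre of its foot, 2 mm above the table at the start; z along it to the red top
- pot: Loose white ceramic pot, open at the top, empty: 75 mm high, rim 74 mm in outer diameter, wall 4 mm, floor about 5 mm thick, about 350 g. Origin: centre of its underside; z up
- jar_green: Paint jar with green label, 60 mm in diameter, 70 mm high, to be left alone. Origin: centre of its underside
Not all that is in view belongs to the job. Of the things like the board, leave any that is black or blue; of the rest the larger one is meant.

How it is judged:
By the outcome, as a careful person would: the job done as asked, in the order asked, and still so for the second after the job is handed in, with the robot touching nothing.
It also fails if it takes over 51 s, if anything falls off the work surface, if the arm or the gripper's body presses on something with over 40 N, if the wrist force passes 120 N, or if a joint passes its speed limit or range.

### The arm

A 6-joint arm with a two-finger parallel gripper is mounted at the origin on the work surface. World frame = base frame: x ahead of the robot, y to its left, z up, the work surface at z = 0. Lengths are in m, angles in rad, forces in N, time in s.
With the tool pointing down it reaches from about 0.35 to 0.775 m from the base axis. Payload 5.5 kg.
Tool frame: the origin (TCP) lies midway between the tips of the shut fingers; the grasp point (between the pads) lies 19 mm behind it; z points along the fingers, x is the direction in which the jaws open and shut, and the axes are right-handed (so a half turn about z gives the same grasp; the last joint's range is limited). The gripper opens to 85 mm and grips with 20 to 120 N. Pads are 22 mm wide; open, the fingers measure 114 mm over their backs; the gripper's body (76 mm by 85 mm) begins 54 mm behind the grasp point. The pads swing forward as they close: fully open they stand 13 mm farther back than shut.
Start: joints at [1.15, 0.313, 0.046, 1.304, 0, 1.431], TCP at [0.159, 0.553, 0.231] pointing down, gripper open.
Joint ranges: [-2.76, 2.76], [-0.86, 1.69], [-1.03, 1.26], [-2.2, 2.34], [-1.47, 1.5], [-3.14, 3.14]. Speed limits (rad/s): [2.57, 2.57, 3.14, 3.14, 3.14, 3.14].

### API

Orientations are given as a unit quaternion [w, x, y, z].
In Python, from rig import readout, capture, calibration, ticket gives the robot as it stands.
- The arm moves only by the tool carry_out, never from a script. Its argument "deltas" is a list of rows, each an object of numbers: "x", "y", "z": the shift along the tool's x, y, z in m; "rx", "ry", "rz": the turn, a rotation vector about the tool's x, y, z in degrees; "claw": the closure, from -1 (fully open) to 1 (shut), so that 0 is half open. In form: [{"x": .., "y": .., "z": .., "rx": .., "ry": .., "rz": .., "claw": ..}, ...]. A call has 1 to 12 rows; each row is the pose to reach, as a shift and turn from the pose commanded when the call began, along the tool's axes at that moment; what a row does not reach only later rows make up. A row lasts 1/8 s, in which the tool goes at most 62.5 mm and 10.7 degrees, less where a joint would pass 70% of its speed; a pose out of reach is approached as far as the arm can. A call with a gripper value outside its range is refused whole. The fingers move at their own pace and stop on an object; "squeeze" is the grip in N (left out, the last holds). Time passes only in rows, so rows that repeat a pose let the fingers close. It gives the time, the measured TCP pose, the force and the opening at its end, in the units of the state.
- readout.state(): the state, without advancing time (a new reading comes with each control period).
- capture(name): name is "scene" or "side" or "wrist"; returns the picture (420x560x3 uint8, red, green, blue); there is no depth.
- calibration(name): a dict with "K" (3x3 intrinsics, pixels), "D" ([k1, k2, p1, p2, k3] as OpenCV has them; the pictures are not rectified), "extrinsics" (4x4, takes a point from world to camera coordinates); the wrist camera has in their place "tool_from_camera" (4x4, takes a point from camera to tool coordinates, whose origin is the TCP and whose axes are the tool frame's). Camera axes: x right, y down, z forward; pixel columns grow to the right and rows downward; lengths in m; the calibration is good to about 2 mm. A picture is of the moment at which its call begins: read the wrist's pose just before it. calibration takes no time and is no camera call.
- ticket.hand_in(): hands the job in, once; it reports no verdict.
The state is a dict: "t": time; "joint_pos": joint angles; "joint_vel": joint speeds; "effort": joint torques, N m; "ee_pos": TCP position; "tcp_rot": TCP orientation; "ft_force": force on the tool from outside, world axes, zero at the start; "ft_torque": the same for the moment, N m; "grip_width": finger opening in m.
Only numpy, scipy, OpenCV 4.12 (cv2) and the standard library are available. Lean on these libraries where they do the work, as an engineer would, in place of code of your own. Each camera call takes 0.05 s, during which the arm holds its last target. There are 200 camera calls.

## Working session

There is one attempt and no reset: what is moved stays moved. The work goes in short steps, Python scripts to look and compute and a tool call to move; the robot and the scene stay as the last step left them, time stands still between calls to the robot, and variables do not carry over. Pictures are saved under pics/ and viewed, about 8 in all and at most 12, crops included, and the job is handed in when it is done.

Besides the shell and the picture viewer there is one more tool, called after "Call:" as name(argument=value, ...), one argument or row to a line, values as JSON. carry_out: Moves the arm, as the interface text tells. Its arguments: {"type":"object","properties":{"deltas":{"type":"array","items":{"type":"object","properties":{"x":{"type":"number"},"y":{"type":"number"},"z":{"type":"number"},"rx":{"type":"number"},"ry":{"type":"number"},"rz":{"type":"number"},"claw":{"type":"number"}}}},"squeeze":{"type":"number"}},"required":["deltas"]}

```bash
ls; mkdir -p pics; python3 - <<'E'
from rig import readout,capture,calibration
import cv2,numpy as np
print(readout.state())
for n in("scene","side","wrist"):
    im=capture(n);np.save(f"pics/{n}0.npy",im);cv2.imwrite(f"pics/{n}0.png",im[...,::-1])
    print(n,calibration(n))
E
```

```text
pics
{'t': 0.0, 'joint_pos': array([1.15038921e+00, 3.13970606e-01, 4.49608221e-02, 1.30362840e+00,
       2.16917446e-05, 1.43120651e+00]), 'joint_vel': array([-0.00060309,  0.00055014, -0.00034448, -0.00049155,  0.000542  ,
        0.00120014]), 'effort': array([ 1.84572651e-03, -4.80619740e+01,  2.98536408e+01,  1.92646973e-02,
       -2.23273641e-04, -5.35877689e-06]), 'ee_pos': array([0.1591344 , 0.55198775, 0.23041842]), 'tcp_rot': array([ 4.36383421e-04,  7.99105736e-01,  6.01189799e-01, -8.11044590e-04]), 'ft_force': array([-0.08309125, -0.0609916 , -0.11899283]), 'ft_torque': array([ 0.01782881, -0.00786819, -0.01501028]), 'grip_width': 0.08540644812779989}
scene {'K': array([[400.79052036,   0.        , 281.25010521],
       [  0.        , 400.79052036, 206.83598922],
       [  0.        ,   0.        ,   1.        ]]), 'D': array([-0.11817309,  0.        ,  0.        ,  0.        ,  0.        ]), 'extrinsics': array([[-0.66943372,  0.74283781, -0.00710417,  0.35620188],
       [ 0.58990326,  0.52575037, -0.6128627 , -0.24376634],
       [-0.45152257, -0.41446174, -0.790157
[... 493 characters left out ...]
1, -0.63125644,  0.91975512],
       [ 0.        ,  0.        ,  0.        ,  1.        ]])}
wrist {'K': array([[371.93765294,   0.        , 279.11436721],
       [  0.        , 371.93765294, 215.02289166],
       [  0.        ,   0.        ,   1.        ]]), 'D': array([-0.10021359,  0.        ,  0.        ,  0.        ,  0.        ]), 'tool_from_camera': array([[ 9.99999715e-01,  2.09180944e-04, -7.26114974e-04,
        -2.74196494e-04],
       [ 3.63680644e-05,  9.46483859e-01,  3.22751147e-01,
        -8.38462054e-02],
       [ 7.54769493e-04, -3.22751081e-01,  9.46483581e-01,
        -1.41464850e-01],
       [ 0.00000000e+00,  0.00000000e+00,  0.00000000e+00,
         1.00000000e+00]])}
```

View pics/scene0.png

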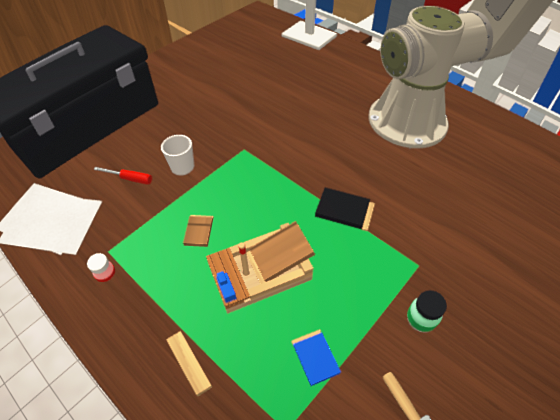

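View pics/side0.png

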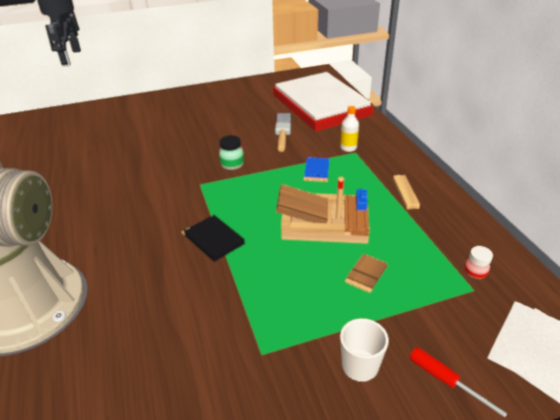

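Scene view: the board that is meant lies on the plinth at about (283,250). The decoys are the small brown board (198,230), the black one (345,207) and the blue one (316,357). The dowel's red top is at (242,248) in the scene view and (340,183) in the side view. The look-alikes for its red are the screwdriver (135,177) and the red-labelled jar (100,268). The pot is at (178,155) in the scene view and (363,350) in the side view. The green jar is at (427,312). One close crop to check.

```bash
cat > h.py <<'E'
import numpy as np,cv2
from rig import readout,capture,calibration
from scipy.spatial.transform import Rotation as R
def cam(n,st=None):
    c=calibration(n)
    if n=="wrist":
        T=np.eye(4);q=st["tcp_rot"];T[:3,:3]=R.from_quat(q[[1,2,3,0]]).as_matrix();T[:3,3]=st["ee_pos"]
        W=T@c["tool_from_camera"]
    else: W=np.linalg.inv(c["extrinsics"])
    return c["K"],c["D"],W
def ray(C,p):
    u=cv2.undistortPoints(np.array([[p]],float),C[0],C[1])[0,0]
    d=C[2][:3,:3]@np.array([u[0],u[1],1]);return C[2][:3,3],d/np.linalg.norm(d)
def plane(C,p,z):
    o,d=ray(C,p);return o+d*(z-o[2])/d[2]
def tri(C1,p1,C2,p2):
    o1,d1=ray(C1,p1);o2,d2=ray(C2,p2)
    s=np.linalg.lstsq(np.c_[d1,-d2],o2-o1,rcond=None)[0]
    a=o1+s[0]*d1;b=o2+s[1]*d2;return (a+b)/2,np.linalg.norm(a-b)
def proj(C,P):
    V=np.linalg.inv(C[2]);return cv2.projectPoints(np.atleast_2d(np.array(P,float)),cv2.Rodrigues(V[:3,:3])[0],V[:3,3],C[0],C[1])[0][:,0]
E
python3 - <<'E'
from h import *
a=np.load("pics/scene0.npy");b=np.load("pics/side0.npy")
A=cv2.resize(a[215:320,195:325],None,fx=5,fy=5,interpolation=cv2.INTER_CUBIC)[:,:,::-1]
A=cv2.resize(a[215:320,200:320],(600,525),interpolation=cv2.INTER_CUBIC)
B=cv2.resize(b[170:250,270:380],(770,560),interpolation=cv2.INTER_CUBIC)
for I,x0,y0,f in((A,200,215,5),(B,270,170,7)):
    for x in range(0,I.shape[1],10*f): cv2.putText(I,str(x0+x//f),(x,10),0,.35,(255,255,0),1);I[10:16,x]=255
    for y in range(0,I.shape[0],10*f): cv2.putText(I,str(y0+y//f),(0,y+10),0,.35,(255,255,0),1);I[y,:6]=255
cv2.imwrite("pics/A.png",A[...,::-1]);cv2.imwrite("pics/B.png",B[...,::-1])
S=cam("scene");D=cam("side")
def red(im,x0,x1,y0,y1):
    h=cv2.cvtColor(im,cv2.COLOR_RGB2HSV)[y0:y1,x0:x1];m=((h[...,0]<6)|(h[...,0]>174))&(h[...,1]>170)&(h[...,2]>90)
    ys,xs=np.nonzero(m);print(len(xs),xs.min()+x0,xs.max()+x0,ys.min()+y0,ys.max()+y0);return xs.mean()+x0,ys.mean()+y0
p=red(a,230,255,238,262);q=red(b,330,350,172,200);print(p,q,tri(S,p,D,q))
def white(im,x0,x1,y0,y1):
    h=cv2.cvtColor(im,cv2.COLOR_RGB2HSV)[y0:y1,x0:x1];m=((h[...,1]<45)&(h[...,2]>90)).astype(np.uint8)
    c=max(cv2.findContours(m,0,2)[0],key=cv2.contourArea);x,y,w,hh=cv2.boundingRect(c);print('pot bbox',x+x0,y+y0,w,hh);return x+x0,y+y0,w,hh
white(a,155,200,125,185);white(b,330,400,310,390)
E
```

```text
28 240 245 248 253
19 339 341 182 188
(np.float64(242.46428571428572), np.float64(250.71428571428572)) (np.float64(340.0), np.float64(184.68421052631578)) (array([0.64827547, 0.00978316, 0.10345817]), np.float64(0.000536171279588259))
pot bbox 161 135 33 40
pot bbox 341 319 47 62
```

View pics/A.png

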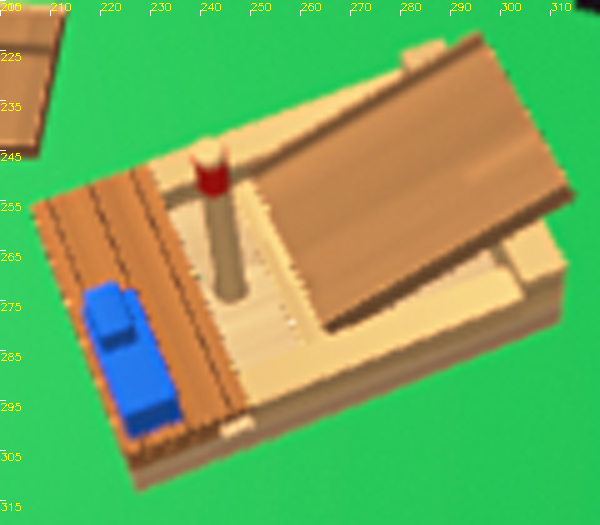

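View pics/B.png

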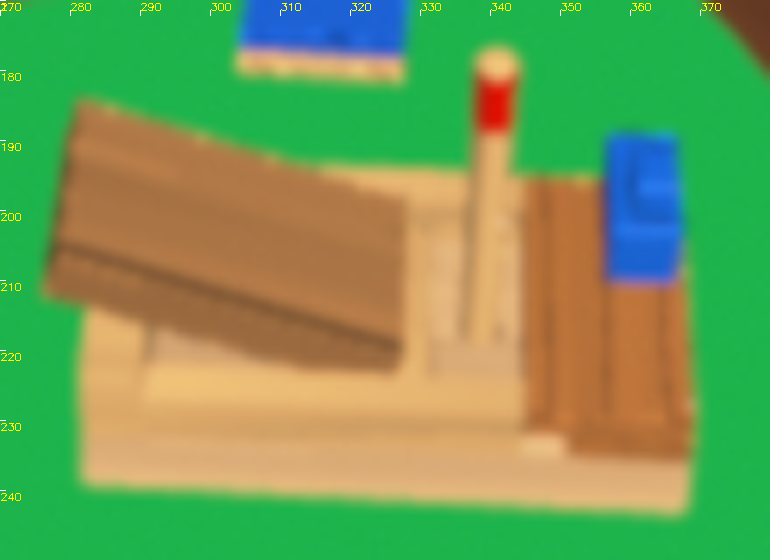

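Both crops agree: the large brown board sits in the plinth with its tail raised on the left in the side view. The dowel has its red band at (340,185) and the blue foam is on the plinth's +y side. Now the plinth pose from corners at known heights.

```bash
python3 - <<'E'
from h import *
np.set_printoptions(precision=4,suppress=True)
S=cam("scene");D=cam("side")
pr=lambda n,C,p,z:print(n,plane(C,p,z))
pr('S floor -y front(z36)',S,(206.5,256),.036);pr('S mouth -y',S,(230.4,248),.036);pr('S mouth +y',S,(249.4,297),.036);pr('S front +y',S,(226.6,308),.036)
pr('S base +y front',S,(227.5,312.5),0);pr('S base +y tail',S,(311.5,279),0)
pr('D base -y tail',D,(281.8,239.3),0);pr('D base -y front',D,(368.6,243.6),0)
pr('D mouth -y',D,(345,231.4),.036);pr('D front -y',D,(368.3,235.4),.036);pr('D mouth +y',D,(344.7,195.4),.036)
print('tail+y top',tri(S,(314,253.5),D,(281.5,184)) ,'tail -y top', tri(S,(295.5,222.5),D,(276.8,206.5)))
print('D dowel foot', plane(D,(338.3,218.5),.020),'S dowel foot',plane(S,(246.5,275),.020))
# pot
for n,C,bb in(('S',S,(161,135,33,40)),('D',D,(341,319,47,62))):
    x,y,w,h=bb
    print(n,'pot rim L/R', plane(C,(x,y+ (12 if n=='S' else 16)),.075),plane(C,(x+w-1,y+(12 if n=='S' else 16)),.075),'bottom',plane(C,(x+w/2,y+h-1),0),'top',plane(C,(x+w/2,y),.075))
w=np.load("pics/wrist0.npy");
E
```

```text
S floor -y front(z36) [ 0.6802 -0.0691  0.036 ]
S mouth -y [ 0.6346 -0.0468  0.036 ]
S mouth +y [0.6858 0.0583 0.036 ]
S front +y [0.7301 0.0426 0.036 ]
S base +y front [0.7274 0.0361 0.    ]
S base +y tail [0.5631 0.1106 0.    ]
D base -y tail [0.5154 0.0002 0.    ]
D base -y front [ 0.6825 -0.0752  0.    ]
D mouth -y [ 0.633  -0.0594  0.036 ]
D front -y [ 0.6722 -0.0869  0.036 ]
D mouth +y [0.6834 0.0528 0.036 ]
tail+y top (array([0.5491, 0.0995, 0.0697]), np.float64(0.0016538099206421253)) tail -y top (array([0.5156, 0.0258, 0.0695]), np.float64(0.0019308163863831038))
D dowel foot [0.6455 0.0007 0.02  ] S dowel foot [0.6512 0.0144 0.02  ]
S pot rim L/R [ 0.5657 -0.355   0.075 ] [ 0.5149 -0.2962  0.075 ] bottom [ 0.5613 -0.3218 -0.    ] top [ 0.5127 -0.3581  0.075 ]
D pot rim L/R [ 0.505  -0.3197  0.075 ] [ 0.5719 -0.3438  0.075 ] bottom [ 0.5316 -0.3623  0.    ] top [ 0.553  -0.3039  0.075 ]
```

View pics/wrist0.png

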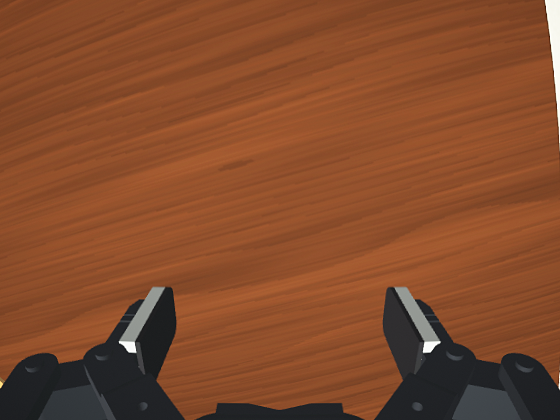

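Plinth fit: yaw is about -24.4° and the origin about (0.659, 0.001), from four base corners that agree within 4 mm. That puts the socket at (0.647, 0.0065), against (0.648, 0.010) for the triangulated red band. The measured tail edge at about (0.532, 0.063) fits the given geometry (0.531, 0.059). The pot is at about (0.539, -0.329). The wrist view so far shows only bare table. Next I move above the dowel.

Call:
carry_out(
  deltas=[
    {"x":-0.016,"y":0.026,"z":0,"rz":1},
    {"x":-0.048,"y":0.078,"z":0,"rz":2},
    {"x":-0.084,"y":0.13,"z":0.005,"rz":3},
    {"x":-0.116,"y":0.182,"z":0.01,"rz":4},
    {"x":-0.148,"y":0.234,"z":0.015,"rz":5},
    {"x":-0.18,"y":0.286,"z":0.02,"rz":6},
    {"x":-0.212,"y":0.338,"z":0.025,"rz":7},
    {"x":-0.244,"y":0.39,"z":0.03,"rz":8.3},
    {"x":-0.276,"y":0.442,"z":0.035,"rz":8.3},
    {"x":-0.308,"y":0.494,"z":0.04,"rz":8.3},
    {"x":-0.34,"y":0.546,"z":0.045,"rz":8.3},
    {"x":-0.372,"y":0.598,"z":0.05,"rz":8.3},
  ],
  squeeze=25,
)

```text
schema error: expected keys x, y, z, rx, ry, rz, claw
```

Call:
carry_out(
  deltas=[
    {"x":-0.016,"y":0.02,"z":0.01},
    {"x":-0.018,"y":0.02,"z":0.01},
    {"x":-0.018,"y":0.02,"z":0.01},
  ],
)

```text
schema error: expected keys x, y, z, rx, ry, rz, claw
```

```bash
cat >> h.py <<'E'
def delta(P,yaw,st=None):
    "tool-frame shift to world P, and rz to bring tool x to angle yaw (deg)"
    st=st or readout.state();M=R.from_quat(st["tcp_rot"][[1,2,3,0]]).as_matrix()
    cur=np.degrees(np.arctan2(M[1,0],M[0,0]))
    return np.round(M.T@(np.array(P)-st["ee_pos"]),4),"rz",round(cur-yaw,2),'tilt',np.round(np.degrees(np.arccos(-M[2,2])),2)
E
python3 - <<'E'
from h import *
st=readout.state();im=capture("wrist");cv2.imwrite("pics/w1.png",im[...,::-1]);W=cam("wrist",st)
print(st["t"],st["ee_pos"],delta((.648,.008,.086),65.6,st),proj(W,[(.648,.008,.122),(.6474,.0065,.02)]))
h=cv2.cvtColor(im,cv2.COLOR_RGB2HSV);m=(((h[...,0]<6)|(h[...,0]>174))&(h[...,1]>170)&(h[...,2]>80)).astype(np.uint8)
n,_,s,c=cv2.connectedComponentsWithStats(m)
for i in range(1,n):
    if s[i,4]>40: print(s[i],c[i],plane(W,c[i],.104))
E
```

```text
0.15 [0.1592101  0.55212448 0.23062517] (array([-0.3872,  0.6205,  0.1451]), 'rz', np.float64(8.31), 'tilt', np.float64(0.08)) [[ 40.34862204 576.63239483]
 [ 59.22114216 528.12636003]]
```

View pics/w1.png

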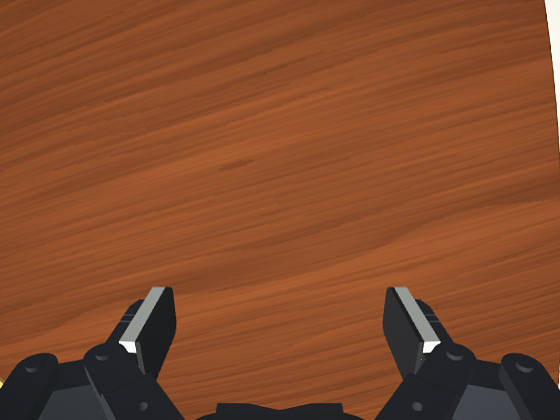

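All seven keys are required in every row, so nothing moved and the picture is the same bare table (6 pictures viewed). Re-sending.

Call:
carry_out(
  deltas=[
    {"x":-0.03,"y":0.05,"z":0,"rx":0,"ry":0,"rz":1,"claw":-1},
    {"x":-0.06,"y":0.1,"z":0,"rx":0,"ry":0,"rz":2,"claw":-1},
    {"x":-0.093,"y":0.15,"z":0.005,"rx":0,"ry":0,"rz":3,"claw":-1},
    {"x":-0.125,"y":0.2,"z":0.01,"rx":0,"ry":0,"rz":4,"claw":-1},
    {"x":-0.156,"y":0.25,"z":0.015,"rx":0,"ry":0,"rz":5,"claw":-1},
    {"x":-0.187,"y":0.3,"z":0.02,"rx":0,"ry":0,"rz":6,"claw":-1},
    {"x":-0.218,"y":0.35,"z":0.025,"rx":0,"ry":0,"rz":7,"claw":-1},
    {"x":-0.25,"y":0.4,"z":0.03,"rx":0,"ry":0,"rz":8.3,"claw":-1},
    {"x":-0.281,"y":0.45,"z":0.035,"rx":0,"ry":0,"rz":8.3,"claw":-1},
    {"x":-0.312,"y":0.5,"z":0.04,"rx":0,"ry":0,"rz":8.3,"claw":-1},
    {"x":-0.343,"y":0.55,"z":0.05,"rx":0,"ry":0,"rz":8.3,"claw":-1},
    {"x":-0.371,"y":0.595,"z":0.06,"rx":0,"ry":0,"rz":8.3,"claw":-1},
  ],
  squeeze=25,
)

```text
t: 1.7
ee_pos: [0.6295, 0.0293, 0.1708]
tcp_rot: [0.0, 0.841, 0.541, 0.0]
ft_force: [0.2, 0.4, -0.1]
grip_width: 0.0854
```

```bash
cat > look.py <<'E'
from h import *
st=readout.state();im=capture("wrist");cv2.imwrite("pics/w2.png",im[...,::-1]);W=cam("wrist",st)
print(st["t"],st["ee_pos"],delta((.648,.008,.086),65.6,st),proj(W,[(.648,.008,.122),(.6474,.0065,.02)]))
h=cv2.cvtColor(im,cv2.COLOR_RGB2HSV);m=(((h[...,0]<6)|(h[...,0]>174))&(h[...,1]>170)&(h[...,2]>80)).astype(np.uint8)
n,_,s,c=cv2.connectedComponentsWithStats(m)
for i in range(1,n):
    if s[i,4]>40: print(s[i],c[i],plane(W,c[i],.104))
E
python3 look.py
```

```text
1.7 [0.62949198 0.02928099 0.17082802] (array([-0.0117,  0.0256,  0.0848]), 'rz', np.float64(-0.03), 'tilt', np.float64(0.01)) [[259.83471255 287.47646637]
 [263.89398906 226.06422069]]
[250 259  20  21 139] [256.8057554 268.4028777] [0.64396424 0.00685434 0.104     ]
```

View pics/w2.png

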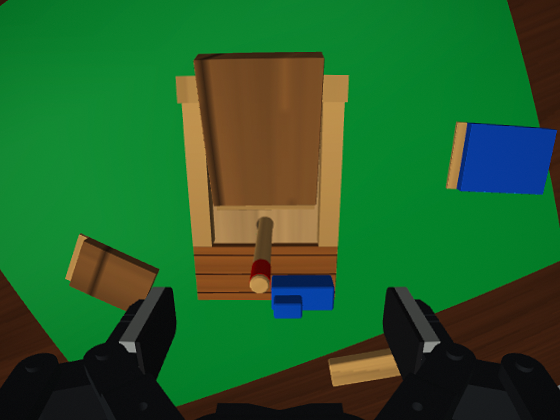

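The wrist view shows the dowel's top at (259,285), against a prediction of (260,287). The foot is at (264,222), the board is above it and the foam is to its right. I align, descend and grip.

Call:
carry_out(
  deltas=[
    {"x":-0.012,"y":0.026,"z":0,"rx":0,"ry":0,"rz":0,"claw":-1},
    {"x":-0.012,"y":0.026,"z":0.03,"rx":0,"ry":0,"rz":0,"claw":-1},
    {"x":-0.012,"y":0.026,"z":0.06,"rx":0,"ry":0,"rz":0,"claw":-0.5},
    {"x":-0.012,"y":0.026,"z":0.082,"rx":0,"ry":0,"rz":0,"claw":0},
    {"x":-0.012,"y":0.026,"z":0.085,"rx":0,"ry":0,"rz":0,"claw":0.5},
    {"x":-0.012,"y":0.026,"z":0.085,"rx":0,"ry":0,"rz":0,"claw":1},
    {"x":-0.012,"y":0.026,"z":0.085,"rx":0,"ry":0,"rz":0,"claw":1},
    {"x":-0.012,"y":0.026,"z":0.085,"rx":0,"ry":0,"rz":0,"claw":1},
    {"x":-0.012,"y":0.026,"z":0.085,"rx":0,"ry":0,"rz":0,"claw":1},
  ],
  squeeze=25,
)

```text
t: 2.88
ee_pos: [0.6473, 0.0095, 0.0869]
tcp_rot: [0.0, 0.841, 0.542, 0.0]
ft_force: [0.2, -0.5, 0.6]
grip_width: 0.0099
```

Call:
carry_out(
  deltas=[
    {"x":0,"y":0,"z":0,"rx":0,"ry":0,"rz":0,"claw":1},
    {"x":0,"y":0,"z":-0.01,"rx":0,"ry":0,"rz":0,"claw":1},
    {"x":0,"y":0,"z":-0.03,"rx":0,"ry":0,"rz":0,"claw":1},
    {"x":0,"y":0,"z":-0.06,"rx":0,"ry":0,"rz":0,"claw":1},
    {"x":0,"y":0,"z":-0.09,"rx":0,"ry":0,"rz":0,"claw":1},
    {"x":0,"y":0,"z":-0.12,"rx":0,"ry":0,"rz":0,"claw":1},
    {"x":0,"y":0,"z":-0.13,"rx":0,"ry":0,"rz":0,"claw":1},
  ],
)

```text
t: 3.75
ee_pos: [0.6481, 0.0094, 0.2191]
tcp_rot: [0.001, 0.841, 0.542, 0.002]
ft_force: [0.3, 0.4, -0.4]
grip_width: 0.0101
```

```bash
python3 - <<'E'
from h import *
st=readout.state();print(st["t"],st["ee_pos"],st["grip_width"],delta((.539,-.329,.217),65.6,st))
s=capture("scene")[190:310,170:320];d=capture("side")[120:250,260:400]
I=np.hstack([cv2.resize(s,(400,320)),cv2.resize(d,(345,320))]);cv2.imwrite("pics/lift.png",I[...,::-1])
E
```

```text
3.75 [0.64805243 0.00937527 0.21910296] 0.010095595189631821 (array([-0.3532,  0.0404,  0.0018]), 'rz', np.float64(0.01), 'tilt', np.float64(0.24))
```

View pics/lift.png

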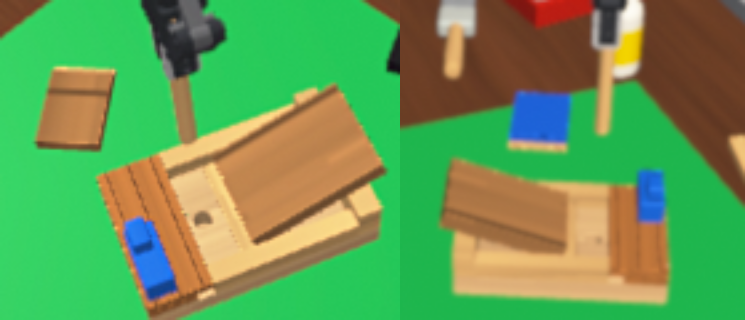

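The dowel is held upright and clear of its socket; the empty hole shows at (203,217) in the left half. Carrying it to the pot.

Call:
carry_out(
  deltas=[
    {"x":-0.03,"y":0.004,"z":0,"rx":0,"ry":0,"rz":0,"claw":1},
    {"x":-0.08,"y":0.01,"z":0,"rx":0,"ry":0,"rz":0,"claw":1},
    {"x":-0.14,"y":0.016,"z":0,"rx":0,"ry":0,"rz":0,"claw":1},
    {"x":-0.2,"y":0.022,"z":0,"rx":0,"ry":0,"rz":0,"claw":1},
    {"x":-0.26,"y":0.029,"z":0,"rx":0,"ry":0,"rz":0,"claw":1},
    {"x":-0.31,"y":0.035,"z":0,"rx":0,"ry":0,"rz":0,"claw":1},
    {"x":-0.34,"y":0.039,"z":0,"rx":0,"ry":0,"rz":0,"claw":1},
    {"x":-0.353,"y":0.04,"z":0,"rx":0,"ry":0,"rz":0,"claw":1},
    {"x":-0.353,"y":0.04,"z":0,"rx":0,"ry":0,"rz":0,"claw":1},
  ],
)

```text
t: 4.97
ee_pos: [0.5372, -0.3284, 0.2151]
tcp_rot: [-0.001, 0.841, 0.541, -0.0]
ft_force: [0.1, 0.4, 0.2]
grip_width: 0.0104
```

```bash
python3 - <<'E'
from h import *
st=readout.state();print(st["t"],st["ee_pos"],st["grip_width"],delta((.539,-.329,.091),65.6,st))
w=cv2.resize(capture("wrist"),(373,280));s=capture("scene")[70:190,100:260];d=capture("side")[220:400,280:460]
I=np.hstack([w,cv2.resize(s,(373,280))]);cv2.imwrite("pics/pot.png",I[...,::-1])
E
```

```text
4.975 [ 0.53716479 -0.32841086  0.21512367] 0.010435257416716331 (array([1.000e-04, 2.100e-03, 1.241e-01]), 'rz', np.float64(-0.04), 'tilt', np.float64(0.12))
```

View pics/pot.png

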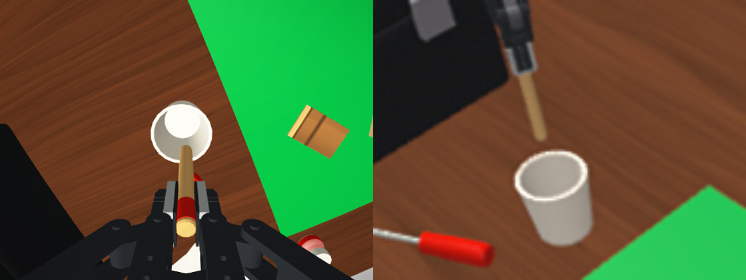

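The dowel is over the pot. The rim's centre in the wrist view is at (181,133), which is (272,200) at full size. I check that against the estimate.

```bash
python3 - <<'E'
from h import *
st=readout.state();W=cam("wrist",st);print(plane(W,(272,200),.075),plane(W,(227,200),.075),plane(W,(318,200),.075),proj(cam("scene"),[(.539,-.329,.075),(.539,-.329,0)]),proj(cam("side"),[(.539,-.329,.075)]))
E
```

```text
[ 0.5354642  -0.33257914  0.075     ] [ 0.52075257 -0.3651141   0.075     ] [ 0.55044804 -0.29935052  0.075     ] [[176.45986923 146.05495185]
 [182.60099996 167.70367552]] [[363.51635368 333.53432478]]
```

The rim's centre is at (0.5355, -0.3326), 4 mm from the tool, with a diameter of 72 mm against 74 given. Lowering.

Call:
carry_out(
  deltas=[
    {"x":-0.004,"y":0,"z":0.02,"rx":0,"ry":0,"rz":0,"claw":1},
    {"x":-0.004,"y":0,"z":0.05,"rx":0,"ry":0,"rz":0,"claw":1},
    {"x":-0.004,"y":0,"z":0.08,"rx":0,"ry":0,"rz":0,"claw":1},
    {"x":-0.004,"y":0,"z":0.105,"rx":0,"ry":0,"rz":0,"claw":1},
    {"x":-0.004,"y":0,"z":0.118,"rx":0,"ry":0,"rz":0,"claw":1},
    {"x":-0.004,"y":0,"z":0.123,"rx":0,"ry":0,"rz":0,"claw":1},
    {"x":-0.004,"y":0,"z":0.123,"rx":0,"ry":0,"rz":0,"claw":1},
  ],
)

```text
t: 6.0
ee_pos: [0.5365, -0.3321, 0.0938]
tcp_rot: [0.0, 0.84, 0.542, 0.0]
ft_force: [0.2, -0.6, 0.5]
grip_width: 0.0103
```

Call:
carry_out(
  deltas=[
    {"x":0,"y":0,"z":0.003,"rx":0,"ry":0,"rz":0,"claw":1},
    {"x":0,"y":0,"z":0.003,"rx":0,"ry":0,"rz":0,"claw":0.7},
    {"x":0,"y":0,"z":0.003,"rx":0,"ry":0,"rz":0,"claw":0.5},
    {"x":0,"y":0,"z":0.003,"rx":0,"ry":0,"rz":0,"claw":0.2},
    {"x":0,"y":0,"z":0.003,"rx":0,"ry":0,"rz":0,"claw":-0.2},
    {"x":0,"y":0,"z":0.003,"rx":0,"ry":0,"rz":0,"claw":-0.2},
    {"x":0,"y":0,"z":-0.01,"rx":0,"ry":0,"rz":0,"claw":-0.2},
    {"x":0,"y":0,"z":-0.04,"rx":0,"ry":0,"rz":0,"claw":-0.2},
    {"x":0,"y":0,"z":-0.07,"rx":0,"ry":0,"rz":0,"claw":-0.2},
    {"x":0,"y":0,"z":-0.1,"rx":0,"ry":0,"rz":0,"claw":-0.2},
  ],
)

```text
t: 7.25
ee_pos: [0.5361, -0.3323, 0.1953]
tcp_rot: [0.0, 0.841, 0.542, 0.0]
ft_force: [0.1, 0.5, -0.2]
grip_width: 0.0509
```

```bash
python3 - <<'E'
from h import *
st=readout.state();print(st["t"],st["ee_pos"],st["grip_width"],st["ft_force"])
w=cv2.resize(capture("wrist"),(373,280));s=capture("scene")[70:190,100:260];d=capture("side")[220:400,280:460]
I=np.hstack([w,cv2.resize(s,(373,280))]);cv2.imwrite("pics/pot2.png",I[...,::-1])
xh=np.array([np.cos(np.radians(-24.4)),np.sin(np.radians(-24.4))]);O=np.array([.6592,.0011])
for px in(-.170,-.124,-.094): print(px,O+px*xh,delta((*(O+px*xh),.19),65.6,st))
E
```

```text
7.25 [ 0.53611147 -0.33225739  0.19531906] 0.05087693584273155 [ 0.08369834  0.49364692 -0.21982825]
-0.17 [0.50438378 0.07132775] (array([ 0.3545, -0.1955,  0.005 ]), 'rz', np.float64(0.01), 'tilt', np.float64(0.06))
-0.124 [0.54627523 0.05232495] (array([ 0.3545, -0.1495,  0.0051]), 'rz', np.float64(0.01), 'tilt', np.float64(0.06))
-0.094 [0.57359574 0.03993182] (array([ 0.3545, -0.1195,  0.0051]), 'rz', np.float64(0.01), 'tilt', np.float64(0.06))
```

View pics/pot2.png

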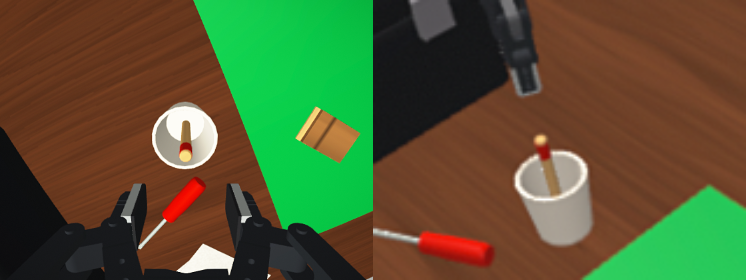

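The dowel stands in the pot, leaning slightly on the rim, with its red top up, and the pot is upright (10 pictures viewed). Next I go behind the board's tail with the fingers shut.

Call:
carry_out(
  deltas=[
    {"x":0.03,"y":-0.016,"z":0,"rx":0,"ry":0,"rz":0,"claw":0},
    {"x":0.08,"y":-0.045,"z":0,"rx":0,"ry":0,"rz":0,"claw":1},
    {"x":0.13,"y":-0.072,"z":0,"rx":0,"ry":0,"rz":0,"claw":1},
    {"x":0.18,"y":-0.1,"z":0,"rx":0,"ry":0,"rz":0,"claw":1},
    {"x":0.23,"y":-0.128,"z":0,"rx":0,"ry":0,"rz":0,"claw":1},
    {"x":0.28,"y":-0.155,"z":0,"rx":0,"ry":0,"rz":0,"claw":1},
    {"x":0.33,"y":-0.182,"z":0.01,"rx":0,"ry":0,"rz":0,"claw":1},
    {"x":0.354,"y":-0.198,"z":0.04,"rx":0,"ry":0,"rz":0,"claw":1},
    {"x":0.354,"y":-0.198,"z":0.08,"rx":0,"ry":0,"rz":0,"claw":1},
    {"x":0.354,"y":-0.198,"z":0.12,"rx":0,"ry":0,"rz":0,"claw":1},
    {"x":0.354,"y":-0.198,"z":0.14,"rx":0,"ry":0,"rz":0,"claw":1},
    {"x":0.354,"y":-0.198,"z":0.143,"rx":0,"ry":0,"rz":0,"claw":1},
  ],
)

```text
t: 8.9
ee_pos: [0.4997, 0.0721, 0.0482]
tcp_rot: [-0.001, 0.84, 0.542, -0.002]
ft_force: [-0.2, 0.6, 0.7]
grip_width: 0.0001
```

```bash
cat > st.py <<'E'
from h import *
from rig import capture
st=readout.state();xh=np.array([np.cos(np.radians(-24.4)),np.sin(np.radians(-24.4))]);yh=np.array([-xh[1],xh[0]]);O=np.array([.6592,.0011])
d=st["ee_pos"][:2]-O;print(st["t"],'plinth x,y',d@xh,d@yh,'z',st["ee_pos"][2],'F',st["ft_force"][:2]@xh,st["ft_force"][2],st["grip_width"])
E
python3 st.py
```

```text
8.9 plinth x,y -0.1746336270951863 -0.0012440154488133962 z 0.048217311684007336 F -0.44555778084187997 0.698032739225603 0.00011614828756770234
```

Call:
carry_out(
  deltas=[
    {"x":0.001,"y":0,"z":-0.002,"rx":0,"ry":0,"rz":0,"claw":1},
    {"x":0.001,"y":0,"z":-0.002,"rx":0,"ry":0,"rz":0,"claw":1},
  ],
)

```text
t: 9.15
ee_pos: [0.5034, 0.0729, 0.0536]
tcp_rot: [0.001, 0.841, 0.542, 0.001]
ft_force: [0.8, 0.9, -0.2]
grip_width: -0.0002
```

```bash
python3 st.py
```

```text
9.15 plinth x,y -0.17152238242588502 0.001050014840248139 z 0.05360087091882717 F 0.393677927385906 -0.19456108947853434 -0.0002385708025224326
```

Call:
carry_out(
  deltas=[
    {"x":0,"y":0.005,"z":0,"rx":0,"ry":0,"rz":0,"claw":1},
    {"x":0,"y":0.01,"z":0,"rx":0,"ry":0,"rz":0,"claw":1},
    {"x":0,"y":0.014,"z":0,"rx":0,"ry":0,"rz":0,"claw":1},
    {"x":0,"y":0.018,"z":0,"rx":0,"ry":0,"rz":0,"claw":1},
    {"x":0,"y":0.022,"z":0,"rx":0,"ry":0,"rz":0,"claw":1},
    {"x":0,"y":0.026,"z":0,"rx":0,"ry":0,"rz":0,"claw":1},
    {"x":0,"y":0.03,"z":0,"rx":0,"ry":0,"rz":0,"claw":1},
    {"x":0,"y":0.033,"z":0,"rx":0,"ry":0,"rz":0,"claw":1},
    {"x":0,"y":0.036,"z":0,"rx":0,"ry":0,"rz":0,"claw":1},
    {"x":0,"y":0.038,"z":0,"rx":0,"ry":0,"rz":0,"claw":1},
    {"x":0,"y":0.04,"z":0,"rx":0,"ry":0,"rz":0,"claw":1},
    {"x":0,"y":0.04,"z":0,"rx":0,"ry":0,"rz":0,"claw":1},
  ],
)

```text
t: 10.65
ee_pos: [0.539, 0.0563, 0.0524]
tcp_rot: [0.0, 0.841, 0.542, 0.0]
ft_force: [0.7, 0.2, 0.4]
grip_width: 0.0001
```

```bash
python3 st.py; python3 - <<'E'
from h import *
s=capture("scene")[195:315,190:340];d=capture("side")[150:260,250:390]
I=np.hstack([cv2.resize(s,(400,320),interpolation=2),cv2.resize(d,(400,320),interpolation=2)]);cv2.imwrite("pics/push.png",I[...,::-1])
E
```

```text
10.65 plinth x,y -0.13230449271523634 0.0006274403026581091 z 0.05235226136675671 F 0.5521067970468522 0.43932149824359723 5.955882945826646e-05
```

View pics/push.png

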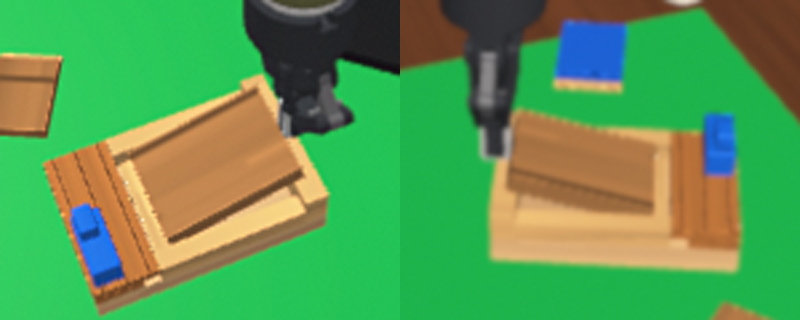

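The board has moved forward and stays square. Its tail is raised above the rail at (285,130) on the left and (510,150) on the right (11 pictures viewed). I continue in small steps and watch the force.

Call:
carry_out(
  deltas=[
    {"x":0,"y":0.002,"z":0,"rx":0,"ry":0,"rz":0,"claw":1},
    {"x":0,"y":0.004,"z":0,"rx":0,"ry":0,"rz":0,"claw":1},
    {"x":0,"y":0.006,"z":0,"rx":0,"ry":0,"rz":0,"claw":1},
    {"x":0,"y":0.008,"z":0,"rx":0,"ry":0,"rz":0,"claw":1},
    {"x":0,"y":0.008,"z":0,"rx":0,"ry":0,"rz":0,"claw":1},
  ],
)

```text
t: 11.38
ee_pos: [0.5463, 0.053, 0.0523]
tcp_rot: [0.0, 0.841, 0.542, 0.0]
ft_force: [-0.1, -0.7, -0.5]
grip_width: 0.0
```

```bash
python3 st.py
```

```text
11.375 plinth x,y -0.12426665044714645 0.0006158232188359907 z 0.052313306783770414 F 0.16133405312427182 -0.5043080894074297 4.956921505112744e-05
```

Call:
carry_out(
  deltas=[
    {"x":0,"y":0.001,"z":0,"rx":0,"ry":0,"rz":0,"claw":1},
    {"x":0,"y":0.002,"z":0,"rx":0,"ry":0,"rz":0,"claw":1},
    {"x":0,"y":0.002,"z":0,"rx":0,"ry":0,"rz":0,"claw":1},
  ],
)

```text
t: 11.75
ee_pos: [0.548, 0.0522, 0.0524]
tcp_rot: [0.0, 0.841, 0.542, 0.0]
ft_force: [0.1, 0.1, -0.1]
grip_width: 0.0001
```

```bash
python3 st.py
```

```text
11.75 plinth x,y -0.12236530007542651 0.0006315690319826336 z 0.05235574682961159 F 0.04254933337617755 -0.11773787167306547 7.813428706846817e-05
```

Call:
carry_out(
  deltas=[
    {"x":0,"y":0.001,"z":0,"rx":0,"ry":0,"rz":0,"claw":1},
    {"x":0,"y":0.002,"z":0,"rx":0,"ry":0,"rz":0,"claw":1},
    {"x":0,"y":0.002,"z":0,"rx":0,"ry":0,"rz":0,"claw":1},
  ],
)

```text
t: 12.12
ee_pos: [0.5498, 0.0514, 0.0524]
tcp_rot: [0.0, 0.841, 0.542, 0.0]
ft_force: [0.1, 0.3, 0.2]
grip_width: -0.0003
```

```bash
python3 st.py; python3 - <<'E'
from h import *
s=capture("scene")[215:290,230:320];d=capture("side")[170:240,265:365]
I=np.hstack([cv2.resize(s,(400,500),interpolation=2) if 0 else cv2.resize(s,(400,333),interpolation=2),cv2.resize(d,(400,333)[:1]+(333,),interpolation=2)]);cv2.imwrite("pics/push2.png",I[...,::-1])
np.save("pics/s_push.npy",capture("scene"));np.save("pics/d_push.npy",capture("side"))
# dark tongue/shoulder and sampled brightness along the plinth centreline (y=-20mm) at pocket/lip height, side view
D=cam("side");S=cam("scene");a=np.load("pics/s_push.npy");b=np.load("pics/d_push.npy")
xh=np.array([np.cos(np.radians(-24.4)),np.sin(np.radians(-24.4))]);yh=np.array([-xh[1],xh[0]]);O=np.array([.6592,.0011])
for py in(-.03,.0,.03):
  for x in range(-30,8,3):
    P=[(*(O+x/1e3*xh+py*yh),.036)];u=proj(S,P)[0].astype(int);v=proj(D,P)[0].astype(int)
    print(py,x,u,a[u[1],u[0]],v,b[v[1],v[0]])
E
```

```text
12.125 plinth x,y -0.1203860196281477 0.0006142038034062972 z 0.05235147958480465 F -0.020919462190550537 0.2078255013592922 -0.0003473134447637904
-0.03 -30 [247 252] [205 142  83] [330 219] [148 101  60]
-0.03 -27 [245 253] [206 144  85] [331 219] [146 100  59]
-0.03 -24 [244 253] [203 141  82] [333 219] [134  91  54]
-0.03 -21 [242 254] [205 141  83] [334 219] [135  91  54]
-0.03 -18 [241 254] [200 138  82] [335 219] [136  92  55]
-0.03 -15 [240 255] [205 141  84] [337 219] [138  93  56]
-0.03 -12 [238 255] [183 125  76] [338 219] [139  94  57]
-0.03 -9 [237 256] [200 139  84] [340 219] [152 103  61]
-0.03 -6 [235 256] [163 111  68] [341 220] [138  94  56]
-0.03 -3 [234 257] [190 134  82] [343 220] [136  92  55]
-0.03 0 [233 257] [224 157  94] [344 220] [141  92  53]
-0.03 3 [231 258] [205 128  64] [345 220] [169 106  56]
-0.03 6 [230 258] [164 100  53] [347 220] [184 113  57]
0.0 -30 [252 264] [187 130  78] [330 210] [172 116  69]
0.0 -27 [251 264] [187 130  78] [331 210] [172 117  70]
0.0 -24 [249 265] [187 130  77] [333 210] [172 117  70]
0.0 -21 [248 266] [189 130  78] [334 21
[... 543 characters left out ...]
] [330 202] [178 122  72]
0.03 -27 [256 277] [198 137  82] [332 202] [178 122  72]
0.03 -24 [255 277] [197 136  82] [333 202] [178 122  71]
0.03 -21 [253 278] [197 136  81] [334 202] [177 121  71]
0.03 -18 [252 279] [198 137  82] [336 202] [177 121  70]
0.03 -15 [250 279] [195 135  80] [337 202] [177 120  70]
0.03 -12 [249 280] [196 136  81] [338 202] [177 121  71]
0.03 -9 [247 280] [195 135  80] [340 202] [176 120  70]
0.03 -6 [246 281] [195 135  81] [341 202] [177 121  70]
0.03 -3 [244 281] [229 169 103] [343 202] [172 117  68]
0.03 0 [243 282] [195 121  62] [344 202] [161 106  59]
0.03 3 [242 282] [206 127  65] [345 202] [171 106  55]
0.03 6 [240 283] [131  79  45] [347 202] [176 108  55]
```

The body's front edge is about 4 mm short of the lip. A few more millimetres, until the force rises.

Call:
carry_out(
  deltas=[
    {"x":0,"y":0.001,"z":0,"rx":0,"ry":0,"rz":0,"claw":1},
    {"x":0,"y":0.002,"z":0,"rx":0,"ry":0,"rz":0,"claw":1},
    {"x":0,"y":0.003,"z":0,"rx":0,"ry":0,"rz":0,"claw":1},
    {"x":0,"y":0.003,"z":0,"rx":0,"ry":0,"rz":0,"claw":1},
  ],
)

```text
t: 12.82
ee_pos: [0.5506, 0.0508, 0.0517]
tcp_rot: [-0.001, 0.84, 0.542, -0.001]
ft_force: [-4.5, 2.8, 1.4]
grip_width: -0.0
```

```bash
python3 st.py
```

```text
12.825 plinth x,y -0.11941748627363069 0.00043702365402140337 z 0.05174062300722278 F -5.2492741562879885 1.3733429724797344 -8.659493970655502e-06
```

Call:
carry_out(
  deltas=[
    {"x":0,"y":0.001,"z":0,"rx":0,"ry":0,"rz":0,"claw":1},
    {"x":0,"y":0.001,"z":0,"rx":0,"ry":0,"rz":0,"claw":1},
  ],
)

```text
t: 13.08
ee_pos: [0.5506, 0.0507, 0.0515]
tcp_rot: [-0.002, 0.84, 0.542, -0.002]
ft_force: [-6.4, 3.0, 2.3]
grip_width: -0.0
```

```bash
python3 st.py; cat > edge.py <<'E'
from h import *
D=cam("side");S=cam("scene");a=capture("scene");b=capture("side")
np.save("pics/s_e.npy",a);np.save("pics/d_e.npy",b)
xh=np.array([np.cos(np.radians(-24.4)),np.sin(np.radians(-24.4))]);yh=np.array([-xh[1],xh[0]]);O=np.array([.6592,.0011])
for py in(-.02,.0,.02,.03):
  print(py,[(x,int(a[u[1],u[0],0])) for x in np.arange(-12,6,1.5) for u in [proj(S,[(*(O+x/1e3*xh+py*yh),.036)])[0].round().astype(int)]])
E
python3 edge.py
```

```text
13.075 plinth x,y -0.11937316335070187 0.0003678164434080716 z 0.05146780353605211 F -7.0539811834656 2.304603946064157 -1.3813271167936248e-05
-0.02 [(np.float64(-12.0), 197), (np.float64(-10.5), 197), (np.float64(-9.0), 200), (np.float64(-7.5), 201), (np.float64(-6.0), 198), (np.float64(-4.5), 199), (np.float64(-3.0), 199), (np.float64(-1.5), 185), (np.float64(0.0), 139), (np.float64(1.5), 201), (np.float64(3.0), 208), (np.float64(4.5), 208)]
0.0 [(np.float64(-12.0), 189), (np.float64(-10.5), 189), (np.float64(-9.0), 189), (np.float64(-7.5), 189), (np.float64(-6.0), 190), (np.float64(-4.5), 190), (np.float64(-3.0), 190), (np.float64(-1.5), 255), (np.float64(0.0), 211), (np.float64(1.5), 209), (np.float64(3.0), 209), (np.float64(4.5), 200)]
0.02 [(np.float64(-12.0), 196), (np.float64(-10.5), 196), (np.float64(-9.0), 197), (np.float64(-7.5), 189), (np.float64(-6.0), 189), (np.float64(-4.5), 186), (np.float64(-3.0), 178), (np.float64(-1.5), 184), (np.float64(0.0), 184), (np.float64(1.5), 200), (np.float64(3.0), 207), (np.float64(4.5), 207)]
0.03 [(np.float64(-12.0), 197), (np.float64(-10.5), 197), (np.float64(-9.0), 198), (np.float64(-7.5), 196), (np.float64(-6.0), 196), (np.float64(-4.5), 198), (np.float64(-3.0), 193), (np.float64(-1.5), 156), (np.float64(0.0), 156), (np.float64(1.5), 201), (np.float64(3.0), 208), (np.float64(4.5), 198)]
```

The force is 7 N against the lip, so the board is fully forward. I back off, rise, go over the tail and touch it.

Call:
carry_out(
  deltas=[
    {"x":0,"y":-0.006,"z":0,"rx":0,"ry":0,"rz":0,"claw":1},
    {"x":0,"y":-0.008,"z":-0.015,"rx":0,"ry":0,"rz":0,"claw":1},
    {"x":0,"y":-0.008,"z":-0.035,"rx":0,"ry":0,"rz":0,"claw":1},
    {"x":0,"y":0.005,"z":-0.035,"rx":0,"ry":0,"rz":0,"claw":1},
    {"x":0,"y":0.022,"z":-0.035,"rx":0,"ry":0,"rz":0,"claw":1},
    {"x":0,"y":0.022,"z":-0.025,"rx":0,"ry":0,"rz":0,"claw":1},
    {"x":0,"y":0.022,"z":-0.015,"rx":0,"ry":0,"rz":0,"claw":1},
    {"x":0,"y":0.022,"z":-0.012,"rx":0,"ry":0,"rz":0,"claw":1},
    {"x":0,"y":0.022,"z":-0.012,"rx":0,"ry":0,"rz":0,"claw":1},
  ],
)

```text
t: 14.3
ee_pos: [0.5725, 0.0409, 0.0636]
tcp_rot: [-0.0, 0.84, 0.542, -0.001]
ft_force: [0.1, -0.5, 0.2]
grip_width: -0.0002
```

```bash
python3 st.py;python3 edge.py|tail -3|head -1
```

```text
14.3 plinth x,y -0.09544372385646628 0.00044019576741660975 z 0.06358733867849485 F 0.33269114531309185 0.16043318962362701 -0.00024687546475499547
0.0 [(np.float64(-12.0), 189), (np.float64(-10.5), 190), (np.float64(-9.0), 189), (np.float64(-7.5), 189), (np.float64(-6.0), 191), (np.float64(-4.5), 192), (np.float64(-3.0), 192), (np.float64(-1.5), 196), (np.float64(0.0), 196), (np.float64(1.5), 211), (np.float64(3.0), 211), (np.float64(4.5), 202)]
```

Call:
carry_out(
  deltas=[
    {"x":0,"y":0.002,"z":0.003,"rx":0,"ry":0,"rz":0,"claw":1},
    {"x":0,"y":0.002,"z":0.006,"rx":0,"ry":0,"rz":0,"claw":1},
    {"x":0,"y":0.002,"z":0.009,"rx":0,"ry":0,"rz":0,"claw":1},
    {"x":0,"y":0.002,"z":0.012,"rx":0,"ry":0,"rz":0,"claw":1},
    {"x":0,"y":0.002,"z":0.015,"rx":0,"ry":0,"rz":0,"claw":1},
    {"x":0,"y":0.002,"z":0.017,"rx":0,"ry":0,"rz":0,"claw":1},
  ],
)

```text
t: 15.15
ee_pos: [0.575, 0.0399, 0.0469]
tcp_rot: [-0.0, 0.841, 0.542, -0.0]
ft_force: [0.2, 0.1, -0.1]
grip_width: -0.0002
```

```bash
python3 st.py
```

```text
15.15 plinth x,y -0.0926896649366687 0.000532613781468484 z 0.04694844795736703 F 0.11761118245922948 -0.08074396419664805 -0.00019688798364269982
```

Call:
carry_out(
  deltas=[
    {"x":0,"y":0,"z":0.003,"rx":0,"ry":0,"rz":0,"claw":1},
    {"x":0,"y":0,"z":0.006,"rx":0,"ry":0,"rz":0,"claw":1},
    {"x":0,"y":0,"z":0.009,"rx":0,"ry":0,"rz":0,"claw":1},
    {"x":0,"y":0,"z":0.009,"rx":0,"ry":0,"rz":0,"claw":1},
  ],
)

```text
t: 15.65
ee_pos: [0.5749, 0.0399, 0.038]
tcp_rot: [-0.0, 0.841, 0.542, -0.0]
ft_force: [-0.2, -0.0, 0.3]
grip_width: -0.0
```

```bash
python3 st.py
```

```text
15.65 plinth x,y -0.09281931095392433 0.0005026888112390338 z 0.03795620997056669 F -0.1538767056115086 0.3428053799533624 -4.83422786439382e-05
```

Call:
carry_out(
  deltas=[
    {"x":0,"y":0,"z":0.002,"rx":0,"ry":0,"rz":0,"claw":1},
    {"x":0,"y":0,"z":0.004,"rx":0,"ry":0,"rz":0,"claw":1},
    {"x":0,"y":0,"z":0.006,"rx":0,"ry":0,"rz":0,"claw":1},
    {"x":0,"y":0,"z":0.006,"rx":0,"ry":0,"rz":0,"claw":1},
  ],
)

```text
t: 16.15
ee_pos: [0.5754, 0.0399, 0.036]
tcp_rot: [0.001, 0.84, 0.542, 0.001]
ft_force: [-9.4, 0.3, 24.7]
grip_width: -0.0
```

```bash
python3 st.py
```

```text
16.15 plinth x,y -0.09234178194439924 0.0007017721992821197 z 0.035972581912269784 F -8.72437640489086 24.715753742831005 -4.317592884036549e-05
```

The stop came at z = 0.036, exactly the locked board's top, with 25 N. I lift off and look.

Call:
carry_out(
  deltas=[
    {"x":0,"y":0,"z":-0.006,"rx":0,"ry":0,"rz":0,"claw":1},
    {"x":0,"y":0,"z":-0.03,"rx":0,"ry":0,"rz":0,"claw":1},
    {"x":0,"y":-0.03,"z":-0.08,"rx":0,"ry":0,"rz":0,"claw":1},
    {"x":0,"y":-0.08,"z":-0.13,"rx":0,"ry":0,"rz":0,"claw":1},
    {"x":0,"y":-0.12,"z":-0.17,"rx":0,"ry":0,"rz":0,"claw":1},
    {"x":0,"y":-0.15,"z":-0.2,"rx":0,"ry":0,"rz":0,"claw":1},
    {"x":0,"y":-0.15,"z":-0.2,"rx":0,"ry":0,"rz":0,"claw":1},
  ],
)

```text
t: 17.02
ee_pos: [0.4384, 0.1027, 0.2351]
tcp_rot: [0.001, 0.84, 0.543, 0.002]
ft_force: [0.3, -0.0, -0.3]
grip_width: -0.0001
```

```bash
python3 st.py; python3 - <<'E'
from h import *
a=capture("scene");b=capture("side");np.save("pics/s_f.npy",a);np.save("pics/d_f.npy",b)
w=capture("wrist");np.save("pics/w_f.npy",w)
r=lambda i,wd,ht:cv2.resize(i,(wd,ht),interpolation=2)
top=np.hstack([r(a[210:315,200:320],400,350),r(b[170:250,270:380],400,350)])
bot=np.hstack([r(w,333,250),r(a[100:190,130:230],278,250),r(b[100:200,200:275],189,250)])
cv2.imwrite("pics/fin.png",np.vstack([top,bot])[...,::-1])
E
```

```text
17.025 plinth x,y -0.24300467263473302 0.0013154728941012792 z 0.23512790802237624 F 0.24753740995574422 -0.3136589629101707 -0.00011694329831689661
```

View pics/fin.png

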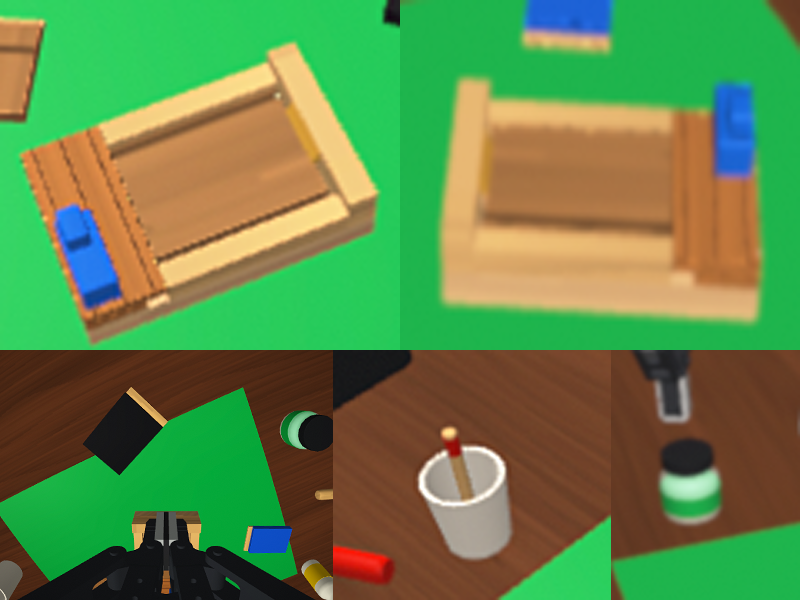

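The last picture shows the board flat between lip and rail with the brass catch visible over its tail at (303,135). The dowel is in the upright pot at (462,465), and the green jar stands at (690,480). The robot is clear, so I hand in.

```bash
python3 -c "
from rig import ticket
print(ticket.hand_in())"
```

```text
the job is handed in; nothing more can be done
None
```

The job is done and handed in at about 17.2 s, well under the 51 s limit. I pulled the dowel out and stood it in the white pot. I then pushed the board forward with its tail raised until it met the lip at about 7 N, and pressed the tail down.

**Last checks:**
- **Board:** it looks flat and flush with the cheeks, from the lip to the rail, with the brass catch showing over its tail. The fingers stopped at z = 36 mm, the height of the locked board's top.
- **Pot, dowel and jar:** the pot is upright with the dowel in it, red end up and leaning slightly on the rim. I never went near the green jar, and it still stands.
- **Robot:** the arm is clear of everything.

**What did not go as expected:**
- **Catch:** I felt no yield force while pressing down to 38 mm, where I had expected to meet the tail at about 55 mm. The catch either gave way very lightly or had already been passed. I did not see it snap, and I did not test the lock by pulling up.
- **Press force:** it peaked at about 25 N on the flat board at the end, above the 15 N needed for the catch but within the 40 N limit.
- **Depth in the groove:** I did not measure how far the tongue is in. I take it to be about 9 mm from the geometry.

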